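Pass the medallion through the chute flap

ROBOT

A 6-joint arm with a two-finger parallel gripper is mounted at the origin on the work surface. World frame = base frame: x ahead of the robot, y to its left, z up, the work surface at z = 0. Lengths are in m, angles in rad, forces in N, time in s.
With the tool pointing down it reaches from about 0.375 to 0.925 m from the base axis. Payload 5.7 kg.
Tool frame: the origin (TCP) lies midway between the tips of the shut fingers; the grasp point (between the pads) lies 19 mm behind it (pinch_z is the distance from the TCP to the grasp point, in m); z points along the fingers, y is the line along which they close (so a half turn about z gives the same grasp; the last joint's range is limited). The gripper opens to 85 mm and grips with 20 to 120 N. Pads are 22 mm wide; open, the fingers measure 114 mm over their backs; the gripper's body (76 mm by 85 mm) begins 54 mm behind the grasp point. The pads swing forward as they close: fully open they stand 13 mm farther back than shut.
Start: joints at [-1.289, 0.359, 1.51, -0, 1.272, -0.115], TCP at [0.232, -0.553, 0.231] pointing down, gripper open.
Joint ranges: [-2.97, 2.97], [-1.01, 2.36], [0.21, 2.38], [-0.96, 4.11], [0.2, 2.71], [-2.98, 2.98]. Speed limits (rad/s): [2.39, 2.39, 3.14, 3.14, 3.14, 3.14].

INTERFACE

Orientations are given as a 3x3 rotation matrix whose columns are the frame's x, y, z axes.
In Python, from plant import observe, read_camera, get_calibration, job_done, pinch_z gives the robot as it stands.
- The arm moves only by the tool carry_out, never from a script. Its argument "steps" is one flat list of numbers, 5 for each row, row after row: the finger opening in mm, from 0 to 85.4, then the shift along the world's x, y, z in mm, then the turn about the world's z in degrees. In form: [gripper, dx, dy, dz, turn, gripper, dx, dy, dz, turn, ...]. A call has 1 to 5 rows; each row is the pose to reach, as a shift and turn from the pose commanded when the call began; what a row does not reach only later rows make up. A row lasts 1/12 s, in which the tool goes at most 41.7 mm and 7.16 degrees, less where a joint would pass 70% of its speed; a pose out of reach is approached as far as the arm can. A call with a gripper value outside its range is refused whole. The fingers move at their own pace and stop on an object; the grip force is fixed at half the most. Time passes only in rows, so rows that repeat a pose let the fingers close. It gives the time, the measured TCP pose, the force, the opening and the grip force at its end, in the units of the state.
- observe(): the state, without advancing time (a new reading comes with each control period).
- read_camera(name): name is "scene" or "top" or "wrist"; returns the picture (384x512x3 uint8, red, green, blue); there is no depth.
- get_calibration(name): a dict with "vertical_fov" (degrees; the focal length in pixels is half the picture's height over the tangent of half this angle, whatever the lens; pixels are square), "cx", "cy" (the principal point, pixels), "world_from_camera" (4x4, takes a point from camera to world coordinates); the wrist camera has in their place "hand_eye" (4x4, takes a point from camera to tool coordinates, whose origin is the TCP and whose axes are the flange's). Camera axes: x right, y up, looking along -z (the intrinsics and any distortion apply to the point x, -y, -z); pixel columns grow to the right and rows downward; lengths in m; the calibration is good to about 2 mm. A picture is of the moment at which its call begins: read the wrist's pose just before it. get_calibration takes no time and is no camera call.
- job_done(): hands the job in; it is judged then, once.
The state is a dict: "clock": time; "joint_pos": joint angles; "joint_vel": joint speeds; "tau": joint torques, N m; "tool_pos": TCP position; "tool_rot": TCP orientation; "ft_force": force on the tool from outside, world axes, zero at the start; "ft_torque": the same for the moment, N m; "width": opening from 0.0 (shut) to 1.0 (fully open); "grip_force": force on a finger pad.
Only numpy, scipy, OpenCV 4.12 (cv2) and the standard library are available. Lean on these libraries where they do the work, as an engineer would, in place of code of your own. Each camera call takes 0.05 s, during which the arm holds its last target. There are 200 camera calls.

TASK

Push the spring flap on the coin deck aside with one finger and hold it open while the other finger pushes the bronze medallion past it and over the lip, so that it slides down the chute and comes to rest in the brass cup; then take the fingers away so that the flap swings shut by itself. The medallion is polished: it must never touch the flap, and it is only pushed along the deck, never lifted. Leave the other things where they are.

Things in the scene. Friction and masses are not known exactly. Their poses are not given: they have to be found in the camera images.
- station: Fixed coin station: wooden block with a flat steel deck, a chute and a cup in one piece. Origin on the counter; x points along the deck towards the chute, y to the left of that, z up. The deck's top is 75 mm above the counter and spans x -120 to 60 mm, y -43 to 107 mm, with no walls but the guide wall. All its metal faces and the flap are smooth (friction about 0.25).
- lip (a point): point on the lip, the edge where the deck's top (75 mm above the counter) ends and the chute begins, at station x = 60 mm, y = 0; the lane for the medallion runs along station x through about this point
- guide_wall (a point): middle of the foot of the straight steel guide wall's inner (left) face, at station x = -5, y = -28 mm, on the deck's top. The wall is the right side of the lane; it runs along station x from -70 to 60 mm, is 8 mm thick and rises 22 mm above the deck
- chute_end (a point): middle of the chute's lower end, over the cup's near rim, at station x = 142, y = 9 mm, 22 mm above the counter. The chute goes straight down to it from the lip at 33 degrees, between 22 mm high side walls with inner faces at station y = -28 and 50 mm
- cup_floor (a point): centre of the round brass cup's inner floor, 5 mm above the counter, at station x = 186, y = 9 mm; the cup is about 100 mm across inside, its rim 18 mm high
- flap (a joint): swing angle of the flap, rad: 0 shut, grows as the free end swings to the left (station +y), at most 0.75. Shut, the flap runs slantwise forward and right from its hinge, 0.704 rad off the station's x axis, across the lane to the guide wall; at 0.70 it points along x. A spring shuts it: about 0.08 N m shut, 0.16 N m at 0.7 rad. From 0.4 rad on it is out of the way of a medallion at the guide wall.
- flap_hinge (a point): on the flap's upright hinge axis at half height, at station x = -60, y = 90 mm, 93 mm above the counter. The flap is an upright metal leaf, 4 mm thick, 173 mm long from here to its free end, its bottom edge 2 mm and its top 38 mm above the deck; the hinge post is 17 mm across and 50 mm high. Pushing the flap 30 mm from the hinge takes about 5 N, near its free end 1 N.
- flap_tip (a point): free end of the flap at half its height, 173 mm from the hinge; shut it is at station x = 72, y = -22 mm
- medallion_mid (a point): centre of the bronze medallion, a loose round disc 44 mm across and 6 mm thick, about 75 g, with a star in relief. It starts flat on the deck in the lane, near station y = 0, x between about -47 and -16 mm, with about 10 mm or more between it and the shut flap. Pushed from behind (only slightly from the left, or it jams at the wall) it slides along the guide wall; it slides down the chute by itself once its centre is past the lip.
- half_dollar: bystander: silver coin 30.6 mm across, 3 mm thick, lying on the deck near its rear left corner, about station x = -100, y = 70 mm; origin under its centre
- flip_holder: bystander: flat square plastic coin holder, 55 mm, 5 mm thick, on the counter to the right of the station; origin under its centre
- magnifier: bystander: chrome pocket magnifier, 42 mm lens ring, 77 mm long, 10 mm high, on the counter to the right of the station; origin under the lens
- coin_tube: bystander: upright coin tube, 40 mm across, 72 mm high, on the counter to the right of the cup; origin under its centre
- pocket_scale: bystander: flat pocket scale 85 x 130 x 22 mm on the counter to the left of the station; origin under its centre
- coin_stack: bystander: stack of five small coins, 25 mm across, 11 mm high, on the counter to the left of the chute; origin under its centre
There are look-alikes about, which are no part of the job. Leave any blue or turquoise look-alike of the part that bears medallion_mid alone.

How it is judged:
By the outcome, as a careful person would: the job done as asked, in the order asked, and still so for the second after the job is handed in, with the robot touching nothing.
It also fails if it takes over 42 s, if anything falls off the work surface, if the arm or the gripper's body presses on something with over 40 N, if the wrist force passes 120 N, or if a joint passes its speed limit or range.

## Working session

There is one attempt and no reset: what is moved stays moved. The work goes in short steps, Python scripts to look and compute and a tool call to move; the robot and the scene stay as the last step left them, time stands still between calls to the robot, and variables do not carry over. Pictures are saved under pics/ and viewed, at most 10 in all, crops included, and the job is handed in when it is done.

Besides the shell and the picture viewer there is one more tool, called after "Emit:" by a JSON object that holds its "op" and its "data". carry_out: Moves the arm, as the interface text tells. Its arguments: {"type":"object","properties":{"steps":{"type":"array","items":{"type":"number"}}},"required":["steps"]}

```bash
ls; mkdir -p pics; python3 - <<'E'
from plant import *
import cv2,json
for n in ("scene","top"):
    c=get_calibration(n);print(n,c)
    cv2.imwrite(f"pics/{n}0.png",read_camera(n)[:,:,::-1])
print(get_calibration("wrist"),pinch_z)
s=observe();print(s["clock"],s["tool_pos"],s["tool_rot"],s["width"])
E
```

```text
pics
scene {'vertical_fov': 48.68119069979363, 'cx': 264.11846019151676, 'cy': 193.0775988164347, 'world_from_camera': array([[ 0.03177824, -0.79666352,  0.60358709,  1.07944425],
       [ 0.99948728,  0.02769486, -0.01606804,  0.00652475],
       [-0.00391544,  0.60378823,  0.79713514,  0.74775566],
       [ 0.        ,  0.        ,  0.        ,  1.        ]])}
top {'vertical_fov': 48.35592220100517, 'cx': 256.39681310375, 'cy': 188.56954847217105, 'world_from_camera': array([[-0.00821406,  0.99458776, -0.10357473,  0.47336558],
       [-0.99996062, -0.00851794, -0.00249197,  0.01232016],
       [-0.00336072,  0.10355018,  0.99461855,  0.98941883],
       [ 0.        ,  0.        ,  0.        ,  1.        ]])}
{'vertical_fov': 68.28467632978322, 'cx': 256.5646748057983, 'cy': 191.0002276929526, 'hand_eye': array([[ 2.05559806e-03,  9.52305137e-01,  3.05140462e-01,
         7.70883621e-02],
       [ 9.99997886e-01, -1.97417430e-03, -5.75398584e-04,
         6.94910283e-04],
       [ 5.44454317e-05,  3.05140999e-01, -9.52307181e-01,
        -1.42583402e-01],
       [ 0.00000000e+00,  0.00000000e+00,  0.00000000e+00,
         1.00000000e+00]])} 0.0187
0.1 [ 0.23168594 -0.55277621  0.23051231] [[ 9.22320494e-01  3.86425501e-01 -4.88183222e-04]
 [ 3.86425762e-01 -9.22319020e-01  1.66018227e-03]
 [ 1.91276096e-04 -1.71986671e-03 -9.99998503e-01]] 0.99716798694059
```

View pics/top0.png

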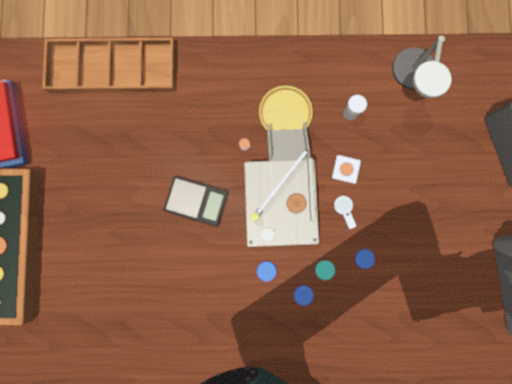

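View pics/scene0.png

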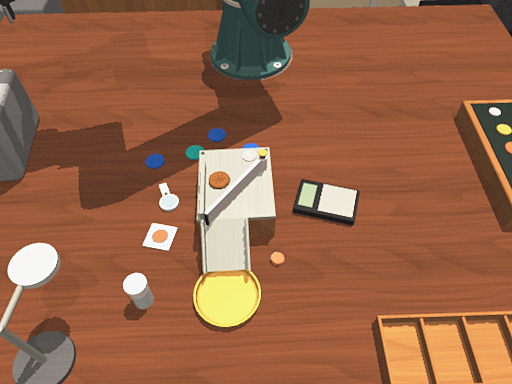

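Top view: the station deck has its corners at about (245,161), (315,157), (318,244) and (247,246). The bronze disc on the deck is at (297,203), the flap runs (255,215)→(306,154), and the cup is at (286,111). The blue and turquoise discs at (267,272), (325,270), (304,296) and (365,259) lie on the counter. Only the bronze one is in the lane, so it fits the description. I'll confirm in an enlarged crop.

```bash
python3 - <<'E'
import cv2
a=cv2.imread("pics/top0.png")[80:260,225:345]
cv2.imwrite("pics/crop0.png",cv2.resize(a,(400,600),interpolation=cv2.INTER_CUBIC)) # x3.333
a=cv2.imread("pics/scene0.png")[140:260,185:285]
cv2.imwrite("pics/crop1.png",cv2.resize(a,(500,600),interpolation=cv2.INTER_CUBIC)) # x5
E
```

```text
(no output)
```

View pics/crop0.png

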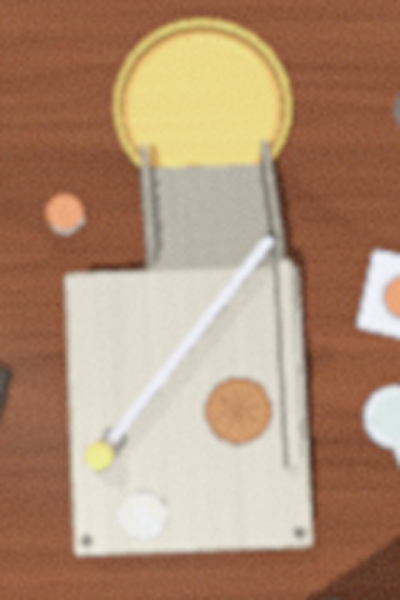

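View pics/crop1.png

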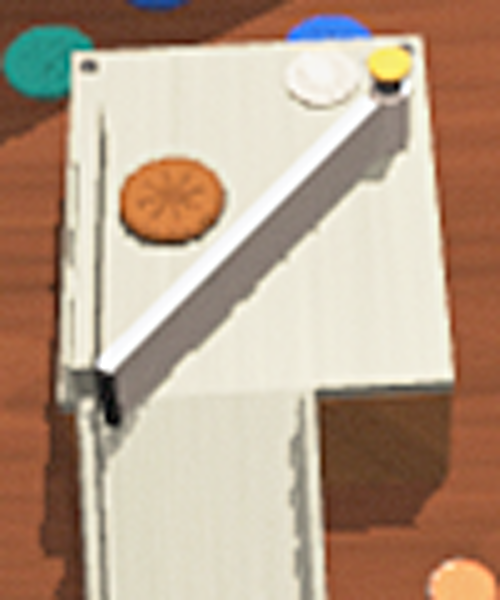

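The crop confirms a bronze disc with a star on the deck, centred at about (239,411) in crop0 and (172,199) in crop1. Deck corners in crop0 are (76,556), (313,545), (65,274) and (298,263). In crop1 they are (72,52), (420,37) and (453,385). The post top is at (99,456) in crop0 and (390,62) in crop1. Next I'll fit the station pose.

```bash
cat > h.py <<'E'
import numpy as np
from plant import *
from scipy.optimize import least_squares
def proj(n,P,c=None):
    c=c or get_calibration(n);T=c["world_from_camera"];p=(np.asarray(P)-T[:3,3])@T[:3,:3]
    f=192/np.tan(np.radians(c["vertical_fov"]/2))
    return np.array([c["cx"]+f*p[0]/-p[2],c["cy"]-f*p[1]/-p[2]])
def ray(n,uv,z):
    c=get_calibration(n);T=c["world_from_camera"];f=192/np.tan(np.radians(c["vertical_fov"]/2))
    d=T[:3,:3]@np.array([(uv[0]-c["cx"])/f,-(uv[1]-c["cy"])/f,-1]);o=T[:3,3]
    return o+d*(z-o[2])/d[2]
def S2W(q,p):
    c,s=np.cos(q[2]),np.sin(q[2]);return np.array([q[0]+c*p[0]-s*p[1],q[1]+s*p[0]+c*p[1],p[2]])
def W2S(q,p):
    c,s=np.cos(q[2]),np.sin(q[2]);d=np.array(p[:2])-q[:2];return np.array([c*d[0]+s*d[1],-s*d[0]+c*d[1]])
E
python3 - <<'E'
from h import *
t=lambda u,v:((u+.5)/3.3333-.5+225,(v+.5)/3.3333-.5+80)
s=lambda u,v:((u+.5)/5-.5+185,(v+.5)/5-.5+140)
RL,RR,FL,FR=(-.12,.107,.075),(-.12,-.043,.075),(.06,.107,.075),(.06,-.043,.075)
PT=(-.06,.09,.125);TIP=(.072,-.022,.113)
for sets in ("t","s","ts"):
    ob=[]
    if "t" in sets: ob+=[("top",t(76,556),RL),("top",t(313,545),RR),("top",t(65,274),FL),("top",t(298,263),FR),("top",t(99,456),PT),("top",t(271,241),TIP)]
    if "s" in sets: ob+=[("scene",s(420,37),RL),("scene",s(72,52),RR),("scene",s(453,385),FL),("scene",s(390,62),PT),("scene",s(102,368),TIP)]
    C={n:get_calibration(n) for n in("top","scene")}
    f=lambda q:np.concatenate([proj(n,S2W(q,p),C[n])-uv for n,uv,p in ob])
    r=least_squares(f,[.45,-.05,0]);q=r.x
    print(sets,q.round(4),np.degrees(q[2]),r.fun.reshape(-1,2).round(1).tolist())
    for n,uv in(("top",t(239,411)),("scene",s(172,199))):
        w=ray(n,uv,.081);print(n,w.round(4),W2S(q,w).round(4))
np.save("q.npy",q)
E
```

```text
t [ 0.5696 -0.069   0.0317] 1.8184494088128285 [[0.2, -0.4], [-0.2, 0.1], [0.4, 0.4], [-0.3, 0.9], [0.0, 0.1], [-0.2, -0.9]]
top [ 0.5365 -0.0702  0.081 ] [-0.0331 -0.0001]
scene [ 0.5368 -0.0701  0.081 ] [-0.0328  0.    ]
s [ 0.5685 -0.0694  0.0282] 1.6150793090073208 [[0.2, 0.1], [0.3, 0.4], [-0.1, -0.7], [-0.2, 0.2], [-0.1, 0.1]]
top [ 0.5365 -0.0702  0.081 ] [-0.0321  0.0002]
scene [ 0.5368 -0.0701  0.081 ] [-0.0318  0.0002]
ts [ 0.5692 -0.0692  0.0304] 1.7439234472386218 [[0.2, -0.3], [-0.2, 0.3], [0.5, 0.5], [-0.1, 1.1], [0.1, 0.2], [-0.1, -0.7], [0.2, 0.3], [0.3, 0.6], [0.1, -0.5], [-0.2, 0.4], [0.1, 0.5]]
top [ 0.5365 -0.0702  0.081 ] [-0.0327  0.    ]
scene [ 0.5368 -0.0701  0.081 ] [-0.0325  0.0001]
```

Emit:
{"op": "carry_out", "data": {"steps": [85,20,36,0,7,85,40,72,0,14,85,60,108,0,21,85,80,144,0,28,85,100,180,0,35]}}

```text
clock: 0.52
tool_pos: [0.3321, -0.3714, 0.2309]
tool_rot: [[0.529, 0.848, -0.0], [0.848, -0.529, 0.001], [0.0, -0.001, -1.0]]
ft_force: [0.6, 0.3, 0.0]
width: 0.994
grip_force: 0.0
```

Emit:
{"op": "carry_out", "data": {"steps": [85,20,36,0,7,85,40,72,0,14,85,60,108,0,21,85,80,144,0,28,85,100,180,0,34]}}

```text
clock: 0.93
tool_pos: [0.4322, -0.1913, 0.2311]
tool_rot: [[-0.036, 0.999, -0.0], [0.999, 0.036, 0.0], [0.0, -0.0, -1.0]]
ft_force: [1.0, -0.4, -0.3]
width: 0.995
grip_force: 0.0
```

Emit:
{"op": "carry_out", "data": {"steps": [85,35,22,0,0,85,70,44,0,0,85,105,66,0,0,85,105,90,0,0,85,105,115,0,0]}}

```text
clock: 1.35
tool_pos: [0.5387, -0.0771, 0.2307]
tool_rot: [[-0.031, 1.0, -0.0], [1.0, 0.031, 0.0], [0.0, -0.0, -1.0]]
ft_force: [0.5, 0.6, -0.3]
width: 0.994
grip_force: 0.0
```

Emit:
{"op": "carry_out", "data": {"steps": [85,-1,-1,-35,0,85,-1,-1,-70,0,85,-1,-1,-100,0,85,-1,-1,-110,0,85,-1,-1,-110,0]}}

```text
clock: 1.77
tool_pos: [0.5333, -0.0786, 0.1186]
tool_rot: [[-0.03, 1.0, -0.006], [1.0, 0.03, 0.002], [0.002, -0.006, -1.0]]
ft_force: [-0.4, 0.0, 0.7]
width: 0.997
grip_force: 0.0
```

```bash
python3 - <<'E'
from h import *
import cv2
s=observe();a=read_camera("scene");b=read_camera("wrist")
A=cv2.resize(a[120:270,170:300,::-1],(520,600),interpolation=cv2.INTER_CUBIC)
cv2.imwrite("pics/s1.png",A);cv2.imwrite("pics/w1.png",b[:,:,::-1])
q=np.load("q.npy");print(s["tool_pos"],W2S(q,s["tool_pos"]),np.degrees(np.arctan2(s["tool_rot"][1,1],s["tool_rot"][0,1])-q[2]),s["ft_force"])
E
```

```text
[ 0.53334965 -0.07861485  0.11855448] [-0.03611257 -0.00832718] -0.003869985202897076 [-0.42223861  0.04874509  0.68378569]
```

View pics/s1.png

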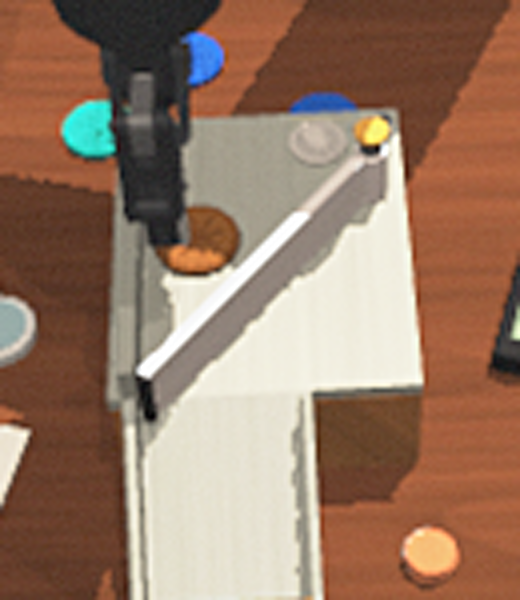

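```bash
python3 - <<'E'
from h import *
q=np.load("q.npy")
c=lambda P:((proj("scene",P)-[170,120]+.5)*4).round(0)
for z in(.1186,.1256,.1316,.138):print(z,[c(S2W(q,(x,y,z))) for x in(.0067,.021) for y in(-.0193,.0027)])
E
```

```text
0.1186 [array([150., 256.]), array([196., 253.]), array([149., 280.]), array([196., 277.])]
0.1256 [array([148., 247.]), array([195., 244.]), array([147., 271.]), array([195., 268.])]
0.1316 [array([147., 239.]), array([194., 236.]), array([146., 263.]), array([194., 260.])]
0.138 [array([145., 230.]), array([193., 227.]), array([144., 254.]), array([192., 252.])]
```

Emit:
{"op": "carry_out", "data": {"steps": [85,0,0,-20,0,85,0,0,-40,0,85,0,0,-48,0,85,0,0,-54,0,85,0,0,-54,0]}}

```text
clock: 2.28
tool_pos: [0.5362, -0.0796, 0.0676]
tool_rot: [[-0.03, 1.0, 0.0], [1.0, 0.03, -0.0], [-0.0, 0.0, -1.0]]
ft_force: [0.5, 0.0, -0.1]
width: 0.994
grip_force: 0.0
```

```bash
python3 - <<'E'
from h import *
import cv2
s=observe();a=read_camera("scene")
A=cv2.resize(a[140:240,190:280,::-1],(540,600),interpolation=cv2.INTER_CUBIC)
cv2.imwrite("pics/s2.png",A)
q=np.load("q.npy");print(s["tool_pos"],W2S(q,s["tool_pos"]),s["ft_force"])
c=lambda P:((proj("scene",P)-[190,140]+.5)*6).round(0)
z=s["tool_pos"][2]
for d in(0,.007,.013):print(d,[c(S2W(q,(x,y,z+d))) for x in(.0097,.024) for y in(-.0193,.0027)])
E
```

```text
[ 0.53615319 -0.07956937  0.06755314] [-0.03333938 -0.00936658] [ 0.47044968  0.04288683 -0.05341489]
0 [array([122., 367.]), array([188., 363.]), array([121., 402.]), array([188., 398.])]
0.007 [array([119., 354.]), array([186., 351.]), array([119., 390.]), array([186., 386.])]
0.013 [array([117., 343.]), array([185., 340.]), array([117., 379.]), array([185., 375.])]
```

View pics/s2.png

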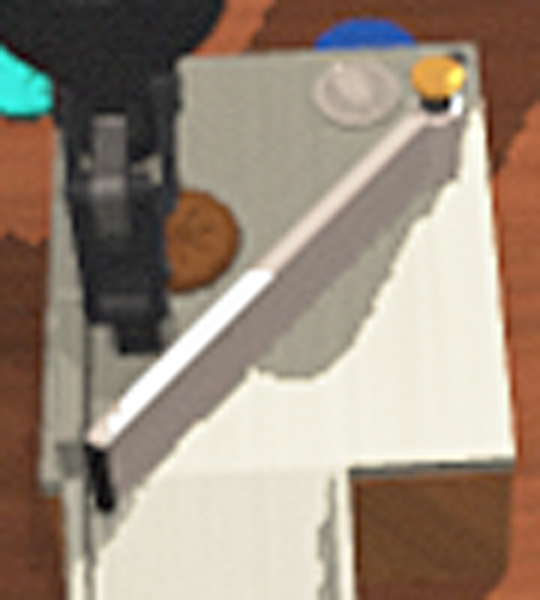

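Crop s2: the left fingertip is at about (140,352) on the deck in front of the medallion, the flap is shut and untouched, and the medallion's right edge is still at 240. I'll check the finger shape in the wrist view.

View pics/w1.png

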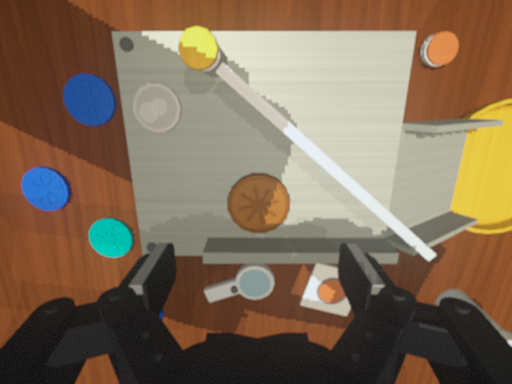

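```bash
python3 - <<'E'
from h import *
c=get_calibration("wrist");T=c["hand_eye"];f=192/np.tan(np.radians(c["vertical_fov"]/2))
for z in(-.013,-.02,-.035):
  for y in(-.0427,-.057,.0427,.057):
    for x in(.011,-.011):
      p=(np.array([x,y,z])-T[:3,3])@T[:3,:3];print(z,y,x,(c["cx"]+f*p[0]/-p[2]).round(),(c["cy"]-f*p[1]/-p[2]).round())
E
```

```text
-0.013 -0.0427 0.011 174.0 237.0
-0.013 -0.0427 -0.011 177.0 275.0
-0.013 -0.057 0.011 145.0 237.0
-0.013 -0.057 -0.011 150.0 274.0
-0.013 0.0427 0.011 342.0 237.0
-0.013 0.0427 -0.011 338.0 275.0
-0.013 0.057 0.011 370.0 237.0
-0.013 0.057 -0.011 365.0 275.0
-0.02 -0.0427 0.011 170.0 244.0
-0.02 -0.0427 -0.011 174.0 283.0
-0.02 -0.057 0.011 140.0 244.0
-0.02 -0.057 -0.011 145.0 283.0
-0.02 0.0427 0.011 346.0 244.0
-0.02 0.0427 -0.011 342.0 283.0
-0.02 0.057 0.011 376.0 244.0
-0.02 0.057 -0.011 370.0 283.0
-0.035 -0.0427 0.011 159.0 261.0
-0.035 -0.0427 -0.011 164.0 303.0
-0.035 -0.057 0.011 126.0 260.0
-0.035 -0.057 -0.011 133.0 303.0
-0.035 0.0427 0.011 357.0 261.0
-0.035 0.0427 -0.011 351.0 303.0
-0.035 0.057 0.011 390.0 261.0
-0.035 0.057 -0.011 383.0 303.0
```

The fingers are where expected, and the tips are a bit narrower than the pads (about 16 mm). I'll lower to about 2 mm over the deck, then swing the left finger to open the flap.

Emit:
{"op": "carry_out", "data": {"steps": [85,0,0,-3,0,85,1,7,-3,5,85,2,14,-3,10,85,3,21,-3,15,85,3.5,28,-3,20]}}

```text
clock: 2.75
tool_pos: [0.5403, -0.0516, 0.0652]
tool_rot: [[-0.374, 0.927, 0.002], [0.927, 0.374, -0.001], [-0.002, 0.001, -1.0]]
ft_force: [0.7, -1.5, -0.3]
width: 0.995
grip_force: 0.9
```

Emit:
{"op": "carry_out", "data": {"steps": [85,0.5,6,0,5,85,1,11,0,10,85,1,11,0,10,85,1,11,0,10]}}

```text
clock: 3.08
tool_pos: [0.5408, -0.0405, 0.065]
tool_rot: [[-0.524, 0.852, 0.001], [0.852, 0.524, -0.001], [-0.001, 0.001, -1.0]]
ft_force: [-0.6, -1.8, 0.4]
width: 0.994
grip_force: 0.7
```

```bash
python3 - <<'E'
from h import *
import cv2
s=observe();a=read_camera("scene");b=read_camera("wrist")
A=cv2.resize(a[140:250,190:290,::-1],(500,550),interpolation=cv2.INTER_CUBIC)
B=cv2.resize(b[:,:,::-1],(290,218))
C=np.zeros((550,790,3),np.uint8);C[:,:500]=A;C[:218,500:]=B
cv2.imwrite("pics/s3.png",C)
q=np.load("q.npy");print(s["tool_pos"],W2S(q,s["tool_pos"]),90-np.degrees(np.arctan2(s["tool_rot"][1,1],s["tool_rot"][0,1])-q[2]),s["ft_force"])
E
```

```text
[ 0.54080139 -0.04050922  0.06496575] [-0.02750463  0.02953402] 60.1239943293816 [-0.64922327 -1.79528838  0.37141383]
```

View pics/s3.png

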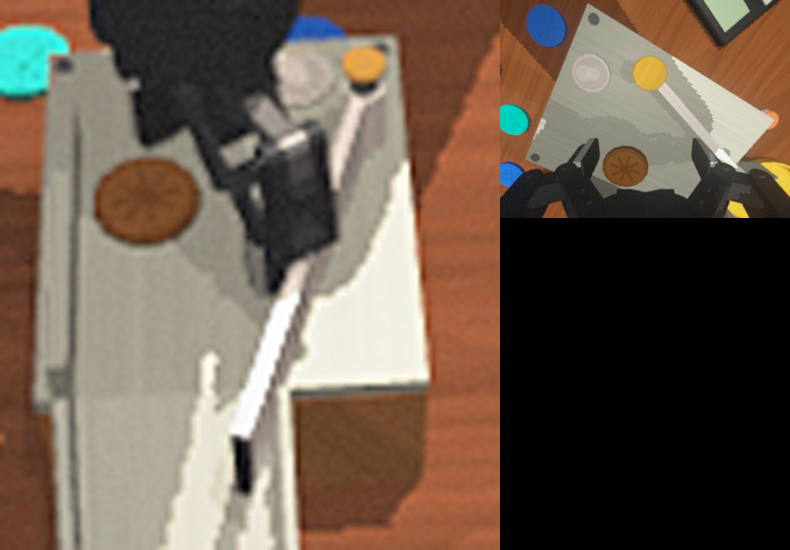

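Crop s3: the flap is held open at about 0.4 rad (tip at about (243,440)), well clear of the medallion, which hasn't moved at (147,200). I'll push in stages and track the medallion numerically.

Emit:
{"op": "carry_out", "data": {"steps": [85,6,0.4,-1,1,85,12,0.8,-1,2,85,18,1.2,-1,3,85,24,1.5,-1,4,85,30,1.9,-1,5]}}

```text
clock: 3.6
tool_pos: [0.5712, -0.0385, 0.0632]
tool_rot: [[-0.599, 0.801, -0.0], [0.801, 0.599, -0.0], [-0.0, -0.0, -1.0]]
ft_force: [-2.0, -2.6, 1.1]
width: 0.996
grip_force: 0.9
```

```bash
cat > trk.py <<'E'
from h import *
import cv2
q=np.load("q.npy");s=observe()
print(s["tool_pos"].round(4),W2S(q,s["tool_pos"]).round(4),90-np.degrees(np.arctan2(s["tool_rot"][1,1],s["tool_rot"][0,1])-q[2]),s["ft_force"].round(1))
for n in("scene","top"):
    a=read_camera(n);h=cv2.cvtColor(a,cv2.COLOR_RGB2HSV)
    m=cv2.inRange(h,(7,110,60),(16,255,255))
    # restrict to lane/chute region
    box=[S2W(q,p) for p in((-.06,-.03,.08),(-.06,.035,.08),(.06,.035,.08),(.12,.035,.05),(.12,-.03,.05),(.06,-.03,.08))]
    k=np.zeros(m.shape,np.uint8);cv2.fillPoly(k,[np.array([proj(n,p) for p in box]).astype(int)],255)
    k_,_,st,ce=cv2.connectedComponentsWithStats(m&k)
    for i in range(1,k_):
        if st[i,4]>40:
            w=ray(n,ce[i],.081);b=st[i];e=ray(n,(b[0]+b[2]/2-.5,b[1]+b[3]/2-.5),.081)
            print(n,st[i].tolist(),W2S(q,w).round(4),W2S(q,e).round(4))
E
python3 trk.py
```

```text
[ 0.5712 -0.0385  0.0632] [0.003  0.0306] 54.926223776731526 [-2.  -2.6  1.1]
scene [210, 182, 21, 18, 299] [-0.0033  0.0024] [-0.004   0.0021]
```

The medallion is drifting slightly left, because contact is right of its centre. I'll back off 3 mm, shift left and continue.

Emit:
{"op": "carry_out", "data": {"steps": [85,-4,2,0,0,85,-4,6,0,0,85,2,6,0,1,85,8,6,0,2,85,14,6,0,3]}}

```text
clock: 4.12
tool_pos: [0.5847, -0.0323, 0.0633]
tool_rot: [[-0.641, 0.768, -0.0], [0.768, 0.641, -0.0], [0.0, -0.0, -1.0]]
ft_force: [-1.2, -1.4, 0.2]
width: 0.993
grip_force: 0.8
```

```bash
python3 trk.py
```

```text
[ 0.5847 -0.0323  0.0633] [0.0167 0.0364] 51.88738972809584 [-1.2 -1.4  0.2]
scene [210, 188, 21, 19, 307] [0.013  0.0023] [0.0121 0.0022]
```

Emit:
{"op": "carry_out", "data": {"steps": [85,6,1.5,0,1,85,12,2.2,0,2,85,18,2.8,0,3,85,24,3.2,0,4,85,30,3.6,0,5]}}

```text
clock: 4.63
tool_pos: [0.6151, -0.0288, 0.0633]
tool_rot: [[-0.705, 0.709, 0.0], [0.709, 0.705, -0.0], [-0.0, -0.0, -1.0]]
ft_force: [-0.5, -1.9, -0.4]
width: 0.999
grip_force: 0.7
```

```bash
python3 trk.py
```

```text
[ 0.6151 -0.0288  0.0633] [0.0471 0.039 ] 46.90343159137373 [-0.5 -1.9 -0.4]
scene [211, 202, 22, 19, 329] [0.046  0.0047] [0.0457 0.005 ]
```

Emit:
{"op": "carry_out", "data": {"steps": [85,5,2,0,0,85,10,3,0,0,85,15,3.5,0,0,85,19,3.5,0,0,85,20,3.5,0,0]}}

```text
clock: 5.15
tool_pos: [0.6355, -0.0254, 0.0634]
tool_rot: [[-0.704, 0.71, 0.001], [0.71, 0.704, -0.0], [-0.001, 0.001, -1.0]]
ft_force: [-0.9, -0.4, 0.5]
width: 0.99
grip_force: 0.5
```

```bash
python3 trk.py; python3 - <<'E'
from h import *
import cv2
a=read_camera("scene")
cv2.imwrite("pics/s4.png",cv2.resize(a[140:340,180:300,::-1],(360,600),interpolation=cv2.INTER_CUBIC))
E
```

```text
[ 0.6355 -0.0254  0.0634] [0.0676 0.0418] 47.007691564572525 [-0.9 -0.4  0.5]
scene [212, 212, 23, 22, 389] [0.0722 0.0081] [0.0721 0.0078]
```

View pics/s4.png

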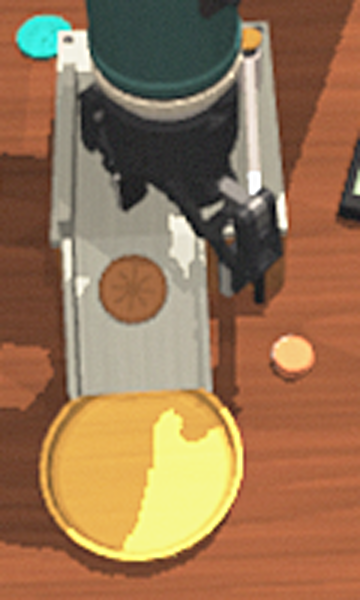

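The medallion is over the lip and sliding down the chute at (133,289), with the flap held open. I'll hold while it slides into the cup.

Emit:
{"op": "carry_out", "data": {"steps": [85,0,0,0,0,85,0,0,0,0,85,0,0,0,0,85,0,0,0,0,85,0,0,0,0]}}

```text
clock: 5.72
tool_pos: [0.6343, -0.0254, 0.0633]
tool_rot: [[-0.704, 0.71, -0.0], [0.71, 0.704, -0.0], [-0.0, -0.0, -1.0]]
ft_force: [0.1, -1.8, 0.2]
width: 0.994
grip_force: 0.5
```

Emit:
{"op": "carry_out", "data": {"steps": [85,0,0,0,0,85,0,0,0,0,85,0,0,0,0,85,0,0,0,0,85,0,0,0,0]}}

```text
clock: 6.13
tool_pos: [0.6343, -0.0253, 0.0633]
tool_rot: [[-0.704, 0.71, -0.0], [0.71, 0.704, -0.0], [0.0, -0.0, -1.0]]
ft_force: [0.1, -1.0, 0.1]
width: 0.99
grip_force: 0.5
```

```bash
cat > cup.py <<'E'
from h import *
import cv2
q=np.load("q.npy");print(observe()["clock"],observe()["ft_force"].round(1))
a=read_camera("scene");h=cv2.cvtColor(a,cv2.COLOR_RGB2HSV)
m=cv2.inRange(h,(4,100,40),(16,255,255));k=np.zeros(m.shape,np.uint8)
t=np.linspace(0,6.28,40)
cv2.fillPoly(k,[np.array([proj("scene",S2W(q,(.186+.047*np.cos(x),.009+.047*np.sin(x),.008))) for x in t]).astype(int)],255)
n,_,st,ce=cv2.connectedComponentsWithStats(m&k)
for i in range(1,n):
    if st[i,4]>30: print(st[i].tolist(),W2S(q,ray("scene",ce[i],.011)).round(3))
E
python3 cup.py
```

```text
6.1333 [ 0.1 -1.   0.1]
[215, 290, 23, 24, 423] [0.198 0.007]
```

The medallion is in the cup. I'll lift straight up so the flap is released.

Emit:
{"op": "carry_out", "data": {"steps": [85,0,0,10,0,85,0,0,22,0,85,0,0,36,0,85,0,0,60,0,85,0,0,90,0]}}

```text
clock: 6.6
tool_pos: [0.6331, -0.0249, 0.1538]
tool_rot: [[-0.704, 0.71, -0.003], [0.71, 0.704, 0.001], [0.003, -0.002, -1.0]]
ft_force: [-0.7, 0.1, 0.1]
width: 0.998
grip_force: 0.0
```

Emit:
{"op": "carry_out", "data": {"steps": [85,0,0,35,0,85,0,0,70,0,85,-30,-25,80,0,85,-60,-50,80,0,85,-90,-80,80,0]}}

```text
clock: 7.02
tool_pos: [0.545, -0.1047, 0.2362]
tool_rot: [[-0.705, 0.709, 0.004], [0.709, 0.706, -0.001], [-0.004, 0.002, -1.0]]
ft_force: [-0.2, 0.1, -0.4]
width: 0.994
grip_force: 0.0
```

Emit:
{"op": "carry_out", "data": {"steps": [85,-20,-35,0,0,85,-40,-70,0,0,85,-60,-105,0,0,85,-70,-130,0,0,85,-70,-130,0,0]}}

```text
clock: 7.43
tool_pos: [0.4733, -0.2391, 0.2349]
tool_rot: [[-0.701, 0.713, 0.001], [0.713, 0.701, -0.003], [-0.003, -0.002, -1.0]]
ft_force: [0.6, -0.3, 0.3]
width: 0.997
grip_force: 0.0
```

```bash
python3 cup.py; python3 - <<'E'
from h import *
import cv2
a=read_camera("scene")
cv2.imwrite("pics/s5.png",cv2.resize(a[120:340,120:370,::-1],(680,598),interpolation=cv2.INTER_CUBIC))
E
```

```text
7.4333 [ 0.6 -0.3  0.3]
[215, 291, 23, 23, 417] [0.199 0.007]
```

View pics/s5.png

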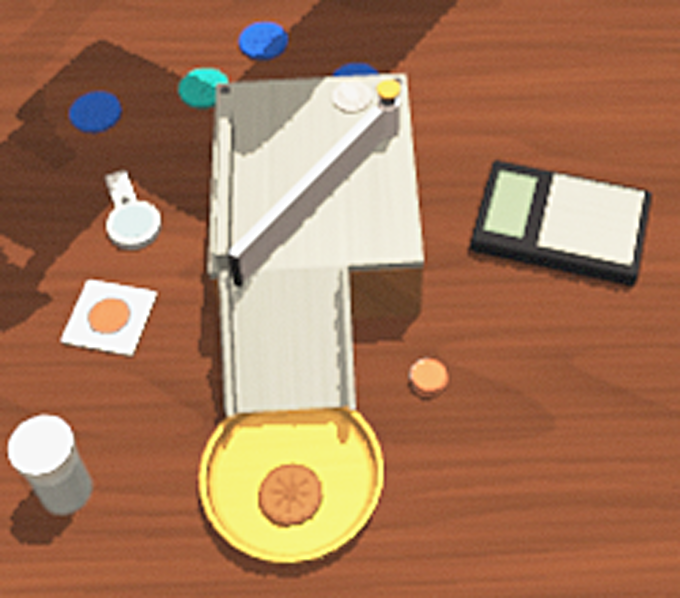

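The medallion lies flat in the cup at (290,494), the flap is shut with its tip at (237,262), and everything else is in place.

```bash
python3 -c "
from plant import *
print(job_done())"
```

```text
the job is handed in; nothing more can be done
None
```

The medallion rests flat in the brass cup, the flap swung shut by itself after the fingers lifted away, the other things look undisturbed in the last picture, and the job was handed in at about 7.5 s.

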